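Set the hinged stock tags so that only the full bins show the disc

ROBOT

A 6-joint arm with a two-finger parallel gripper is mounted at the origin on a cart in front of the work surface, level with it; the furniture and walls round the work are solid. World frame = base frame: x ahead of the robot, y to its left, z up, the work surface at z = 0. Lengths are in m, angles in degrees, forces in N, time in s.
With the tool pointing down it reaches from about 0.3 to 0.75 m from the base axis. Payload 8.5 kg.
Tool frame: the origin (TCP) lies midway between the tips of the shut fingers; the grasp point (between the pads) lies 19 mm behind it (env.grip_depth is the distance from the TCP to the grasp point, in m); y points along the fingers, x is the direction in which the jaws open and shut, and the axes are right-handed (so a half turn about y gives the same grasp; the last joint's range is limited). The gripper opens to 85 mm and grips with 20 to 120 N. Pads are 22 mm wide; open, the fingers measure 114 mm over their backs; the gripper's body (76 mm by 85 mm) begins 54 mm behind the grasp point. The pads swing forward as they close: fully open they stand 13 mm farther back than shut.
Start: joints at [60.086, 21.807, 74.336, -0, 83.858, -12.336], TCP at [0.166, 0.524, 0.231] pointing down, gripper open.
Joint ranges: [-178.18, 178.18], [-50.72, 133.34], [12.68, 142.11], [-81.47, 261.47], [9.98, 163.14], [-165.26, 165.26]. Speed limits (degrees/s): [136.94, 136.94, 180, 180, 180, 180].

INTERFACE

Orientations are given as a 3x3 rotation matrix whose columns are the frame's x, y, z axes.
In Python, from rig import env gives the robot as it stands.
- The arm moves only by the shell command python3 -m inch 'ROWS' [FORCE]. ROWS is JSON, a list that holds one entry, the list of rows, each a list of 7 numbers: the gripper command: -1 is shut, 1 is fully open, values between are in proportion, then the shift along the world's x, y, z in cm, then the turn, a rotation vector about the world's x, y, z in degrees. In form: [[[grip, dx, dy, dz, rx, ry, rz], ...]]. A call has 1 to 20 rows; each row is the pose to reach, as a shift and turn from the pose commanded when the call began; what a row does not reach only later rows make up. A row lasts 1/8 s, in which the tool goes at most 62.5 mm and 10.7 degrees, less where a joint would pass 70% of its speed; a pose out of reach is approached as far as the arm can. A call with a gripper value outside its range is refused whole. The fingers move at their own pace and stop on an object; FORCE is the grip in N (left out, the last holds). Time passes only in rows, so rows that repeat a pose let the fingers close. It gives the time, the measured TCP pose, the force and the opening at its end, in the units of the state.
- env.observe(): the state, without advancing time (a new reading comes with each control period).
- env.get_image(name): name is "scene" or "side" or "wrist"; returns a dict with "frame" (384x512x3 uint8, red, green, blue), "mtx" (3x3 intrinsics, pixels), "rvec" (rotation vector, rad) and "tvec" (3), from world to camera coordinates, as OpenCV has them. Camera axes: x right, y down, z forward; pixel columns grow to the right and rows downward; lengths in m; the calibration is good to about 2 mm. The wrist camera is an equidistant fisheye: a pixel r from the principal point sees the ray r / f radians off the axis. A picture is of the moment at which its call begins. There is no depth.
- env.close_job(): hands the job in, once; it reports no verdict.
The state is a dict: "time_s": time; "q": joint angles; "qvel": joint speeds; "joint_efforts": joint torques, N m; "position": TCP position; "tool_rot": TCP orientation; "ft_force": force on the tool from outside, world axes, zero at the start; "wrist_torque": the same for the moment, N m; "grip_width": finger opening in m.
Only numpy, scipy, OpenCV 4.12 (cv2) and the standard library are available. Lean on these libraries where they do the work, as an engineer would, in place of code of your own. Each camera call takes 0.05 s, during which the arm holds its last target.

TASK

Each bin on the stock board has a hinged tag in front of it, and some tags are wrong: push them over with the shut fingertips so that every full bin (two solder spools in it) has its tag lying back toward the bin with the round disc up, and every other bin (one spool or none) has its tag lying toward the robot with the bar up. Only push the tags over gently, do not pinch them, and leave the spools and the other things on the board and worktop where they are.

Things in the scene. Friction and masses are not known exactly. Their poses are not given: they have to be found in the camera images.
- board: grey base plate 335 x 370 x 6 mm, fixed on the worktop. Four lanes, 88 mm apart along its y axis; in each a tag stand near the robot and a bin behind it. Origin: on its underside below the middle of the row of tag hinges; x axis points away from the robot along the lanes (to the bins), z up. The plate reaches from 85 mm before to 250 mm behind the origin
- stand1: aluminium tag stand, 50 x 64 x 41 mm (x, y, z), fixed on the board in one of the lanes; which lane varies. Origin: middle of its underside, 6 mm above the worktop; axes as the board's. Two side cheeks, up to 41 mm above the origin, hold a hinge pin along y, which lies 34 mm above the origin. The bin of the same lane is centred 178 mm further along +x
- stand2: tag stand like stand1, in another lane
- stand3: tag stand like stand1, in another lane
- stand4: tag stand like stand1, in another lane
- tag1 (a joint): white plastic leaf hinged on stand1, 46 mm wide, 3 mm thick, 62 mm from hinge pin to free edge, 32 g. 0 rad: leans toward the robot, resting 30 degrees above level, the face with a dark BAR up (reorder). 2.094 rad: leans to the bin, 30 degrees above level, the face with a round dark DISC up (in stock). 1.047: upright
- tag2 (a joint): like tag1, on stand2. A tag between its two rests falls by its own weight to the nearer side; the hinge is lightly damped and has no spring. Along the free edge runs a free-turning black roller, diameter 9 mm, 42 mm long; at rest its axis is 62 mm above the stand's origin and 49 mm before (at 0) or behind (at 2.094) the hinge pin
- tag3 (a joint): like tag1, on stand3. A shut vertical fingertip reaching down to about 50 mm above the stand's origin and moving level against the roller, until its leading side is about 10 mm past the hinge pin, tips a tag over with a force under 6 N; the roller rolls up the finger
- tag4 (a joint): like tag1, on stand4
- bin_a: grey open bin, outside 126 x 66 x 40 mm (x, y, z), walls and floor 3 mm, fixed on the board in one of the lanes; which lane varies. Origin: middle of its underside; axes as the board's. Its front wall is 115 mm behind its lane's hinge pin. It has places for two solder spools, one behind the other: full with two, not full with one or none
- bin_b: bin like bin_a, in another lane
- bin_c: bin like bin_a, in another lane
- bin_d: bin like bin_a, in another lane
- spool1: solder spool, loose, diameter 56, height 45 mm, standing upright in a bin with its top 54 mm above the worktop. Origin: middle of its underside
- spool2: solder spool like spool1
- spool3: solder spool like spool1
- spool4: solder spool like spool1
- spool5: solder spool like spool1
- marker: bystander: marker pen 135 x 17 x 16 mm lying across the front of the board, before the tags
- tweezers: bystander: bent tweezers 115 x 17 x 9 mm lying across the board between tags and bins
- screwdriver: bystander: screwdriver 184 mm long lying near the front edge of the worktop
- loupe: bystander: black loupe, diameter 41, height 36 mm, left of the board
- sticky_pad: bystander: pad of notes 68 x 68 x 9 mm, right of the board

How it is judged (in metres and radians):
At the end, for the whole second after the job is handed in: The tag of each bin with two spools rests toward the bin (joint above 1.98 rad), the tag of each other bin rests toward the robot (below 0.11 rad), all four at rest (under 0.1 rad/s) (((horizontal distance between any of bin_a, bin_b and stand1 below 0.188 m and value of joint tag1 above 1.98 rad) or (not (horizontal distance between any of bin_a, bin_b and stand1 below 0.188 m) and value of joint tag1 below 0.11 rad)) and velocity of joint tag1 between -0.1 and 0.1 rad/s and ((horizontal distance between any of bin_a, bin_b and stand2 below 0.188 m and value of joint tag2 above 1.98 rad) or (not (horizontal distance between any of bin_a, bin_b and stand2 below 0.188 m) and value of joint tag2 below 0.11 rad)) and velocity of joint tag2 between -0.1 and 0.1 rad/s and ((horizontal distance between any of bin_a, bin_b and stand3 below 0.188 m and value of joint tag3 above 1.98 rad) or (not (horizontal distance between any of bin_a, bin_b and stand3 below 0.188 m) and value of joint tag3 below 0.11 rad)) and velocity of joint tag3 between -0.1 and 0.1 rad/s and ((horizontal distance between any of bin_a, bin_b and stand4 below 0.188 m and value of joint tag4 above 1.98 rad) or (not (horizontal distance between any of bin_a, bin_b and stand4 below 0.188 m) and value of joint tag4 below 0.11 rad)) and velocity of joint tag4 between -0.1 and 0.1 rad/s); the robot touches nothing.
It fails at once if a solder spool is lifted, tipped out or shifted more than 20 mm (distance of any of spool1, spool2, spool3, spool4, spool5 from where it was at the start of the episode above 0.02 m).
It fails at once if a loose bystander (marker, tweezers, screwdriver, loupe, sticky pad) is shifted more than 30 mm (distance of any of marker, tweezers, screwdriver, loupe, sticky_pad from where it was at the start of the episode above 0.03 m).
It fails at once if a tag or its stand is pinched or pushed with more than 18 N (contact force between the fingers and stand1 above 18 N or contact force between the fingers and stand2 above 18 N or contact force between the fingers and stand3 above 18 N or contact force between the fingers and stand4 above 18 N).
It also fails if it takes over 54 s, if anything falls off the work surface, if the arm or the gripper's body presses on something with over 40 N, if the wrist force passes 120 N, or if a joint passes its speed limit or range.

## Working session

There is one attempt and no reset: what is moved stays moved. The work goes in short steps, Python scripts to look and compute and a shell command to move; the robot and the scene stay as the last step left them, time stands still between calls to the robot, and variables do not carry over. Pictures are saved under pics/ and viewed, and the job is handed in when it is done.

```bash
ls; mkdir -p pics; python3 - <<'E'
from rig import env
import cv2
s=env.observe();print(s['time_s'],s['position'],s['tool_rot'],s['grip_width'])
for n in ['scene','side','wrist']:
    d=env.get_image(n);cv2.imwrite(f'pics/{n}0.png',d['frame'][:,:,::-1]);print(n,d['mtx'],d['rvec'],d['tvec'])
E
```

```text
pics
0.0 [0.16596406 0.52404893 0.23070728] [[ 3.02012685e-01 -7.41069839e-04 -9.53303618e-01]
 [ 9.53302820e-01 -1.27482357e-03  3.02013423e-01]
 [-1.43910696e-03 -9.99998913e-01  3.21451078e-04]] 0.08535518378504138
scene [[412.78847099   0.         258.32309338]
 [  0.         412.78847099 197.79310593]
 [  0.           0.           1.        ]] [ 2.10026472 -1.13740887  0.51151556] [-0.32408323  0.42255721  0.88394547]
side [[352.53303741   0.         254.6340134 ]
 [  0.         352.53303741 192.56106066]
 [  0.           0.           1.        ]] [2.27039218e+00 3.66039248e-02 1.95261089e-03] [-0.60982023  0.03029336  1.30762535]
wrist [[297.31863964   0.         254.50914809]
 [  0.         297.31863964 190.22363147]
 [  0.           0.           1.        ]] [-2.31484661 -1.69564712 -0.27392595] [-0.55056907 -0.04113478  0.37980959]
```

View pics/scene0.png

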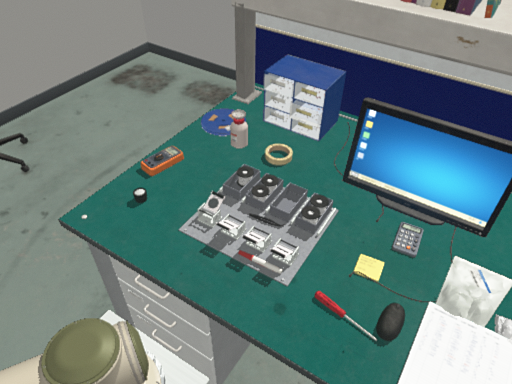

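View pics/side0.png

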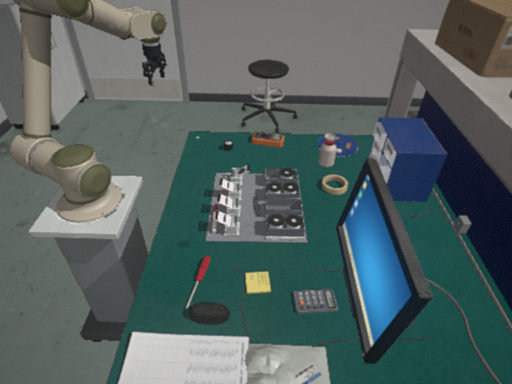

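View pics/wrist0.png

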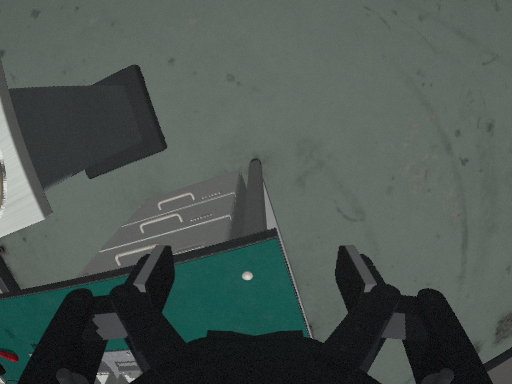

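```bash
python3 - <<'E'
import cv2
a=cv2.imread('pics/scene0.png')[155:290,170:350];cv2.imwrite('pics/sc.png',cv2.resize(a,None,fx=4.4,fy=4.4,interpolation=cv2.INTER_CUBIC))
a=cv2.imread('pics/side0.png')[160:250,200:315];cv2.imwrite('pics/si.png',cv2.resize(a,None,fx=6.5,fy=6.5,interpolation=cv2.INTER_CUBIC))
E
```

```text
(no output)
```

View pics/sc.png

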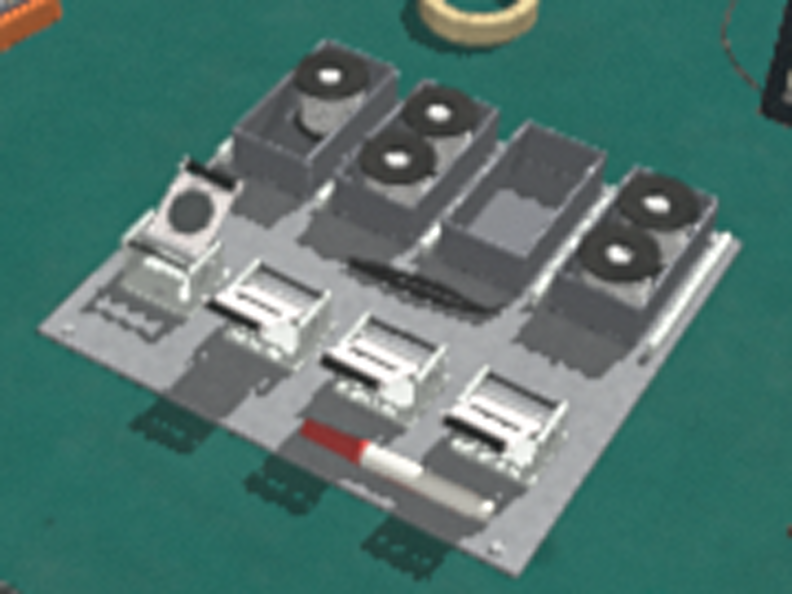

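View pics/si.png

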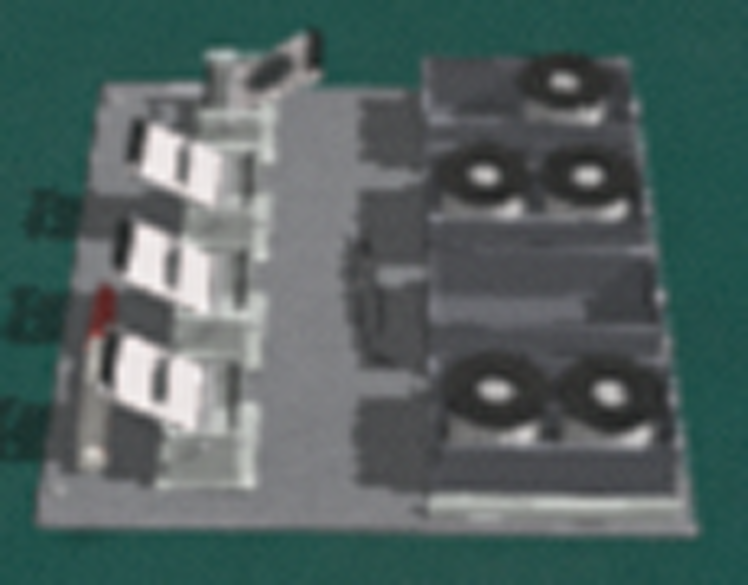

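Scene crop: the lanes run from left to right as seen by the robot.

| Lane | Bin | Tag now | Needed |
|---|---|---|---|
| 1 | one spool | disc up | bar up, wrong |
| 2 | full | bar up | disc up, wrong |
| 3 | empty | bar up | correct |
| 4 | full | bar up | disc up, wrong |

The plate corners in the scene crop are at about (38,328), (518,575) and (740,242). In the side crop they are at (105,85), (38,527) and (698,533). I'll fit the board pose from these.

```bash
cat >fit.py <<'E'
from rig import env
import cv2,numpy as np
from scipy.optimize import least_squares
cam={n:env.get_image(n) for n in ['scene','side']}
P=lambda n,p:cv2.projectPoints(np.array(p,float).reshape(-1,3),cam[n]['rvec'],cam[n]['tvec'],cam[n]['mtx'],None)[0].reshape(-1,2)
loc=dict(FL=(-.085,.185,.006),FR=(-.085,-.185,.006),BR=(.25,-.185,.006),r1=(.049,.132,.068),r2=(-.049,.044,.068),r3=(-.049,-.044,.068),r4=(-.049,-.132,.068))
obs=dict(scene=dict(FL=(38,328),FR=(518,575),BR=(740,242),r1=(210,173),r2=(243,318),r3=(350,370),r4=(475,430)),
 side=dict(FL=(105,85),FR=(38,527),BR=(698,533),r1=(316,50),r2=(133,142),r3=(121,245),r4=(107,358)))
off=dict(scene=((170,155),4.4),side=((200,160),6.5))
def W(v,p):
    c,s=np.cos(v[2]),np.sin(v[2]);p=np.array(p)
    return p@np.array([[c,s,0],[-s,c,0],[0,0,1]])+[v[0],v[1],0]
def res(v,full=False):
    r=[]
    for n in obs:
        o,k=off[n]
        for a,u in obs[n].items(): r.append(P(n,W(v,loc[a]))[0]-((np.array(u)+.5)/k-.5+o))
    return np.array(r) if full else np.array(r).ravel()
f=least_squares(res,[.5,0,0],loss='soft_l1')
v=f.x;print(v[:2],np.degrees(v[2]));print(res(v,True).round(1))
for a in loc: print(a,W(v,loc[a]).round(4))
for i,y in enumerate([.132,.044,-.044,-.132]):print('hinge',i+1,W(v,(0,y,.04)).round(4))
print('xaxis',np.cos(v[2]),np.sin(v[2]))
E
python3 fit.py
```

```text
[0.533559   0.00193897] 1.1279512454179292
[[-0.7 -0.1]
 [-0.4 -0.2]
 [ 0.3 -0.4]
 [ 0.1  0.5]
 [-2.2 -0.7]
 [ 0.1  0.3]
 [-0.1  0.3]
 [-0.3 -0. ]
 [-0.3 -0.3]
 [ 0.1  0.2]
 [-0.2  1.3]
 [ 0.7  0.9]
 [ 0.6  0.8]
 [ 0.5  1. ]]
FL [0.4449 0.1852 0.006 ]
FR [ 0.4522 -0.1847  0.006 ]
BR [ 0.7872 -0.1781  0.006 ]
r1 [0.58   0.1349 0.068 ]
r2 [0.4837 0.045  0.068 ]
r3 [ 0.4854 -0.043   0.068 ]
r4 [ 0.4872 -0.131   0.068 ]
hinge 1 [0.531  0.1339 0.04  ]
hinge 2 [0.5327 0.0459 0.04  ]
hinge 3 [ 0.5344 -0.0421  0.04  ]
hinge 4 [ 0.5362 -0.13    0.04  ]
xaxis 0.9998062278448601 0.01968519145529672
```

```bash
python3 -m inch '[[[-1,3,-2.6,0,0,0,1.5],[-1,7,-6,0,0,0,4],[-1,11,-9.6,0,0,0,7],[-1,15,-13,0,0,0,10],[-1,19,-16.5,0,0,0,13],[-1,23,-20,0,0,0,16],[-1,27,-23.5,0,0,0,18.7],[-1,31,-27,0,0,0,18.7],[-1,35,-30.5,0,0,0,18.7],[-1,39,-34,0,0,0,18.7],[-1,42,-36.6,-2,0,0,18.7],[-1,44.6,-38.9,-5,0,0,18.7],[-1,44.6,-38.9,-7,0,0,18.7],[-1,44.6,-38.9,-8,0,0,18.7],[-1,44.6,-38.9,-8,0,0,18.7],[-1,44.6,-38.9,-8,0,0,18.7]]]' 20
python3 - <<'E'
from rig import env
import cv2
s=env.observe();print(s['time_s'],s['position'],s['tool_rot'].round(3),s['ft_force'],s['q'],s['grip_width'])
for n in ['scene','side','wrist']:
    d=env.get_image(n);cv2.imwrite(f'pics/{n}1.png',d['frame'][:,:,::-1])
a=cv2.imread('pics/scene1.png')[130:290,170:350];b=cv2.imread('pics/side1.png')[90:250,160:340]
cv2.imwrite('pics/c1.png',cv2.resize(cv2.hconcat([a,b]),None,fx=2.2,fy=2.2,interpolation=cv2.INTER_CUBIC))
E
```

```text
time_s: 2.25
position: [0.6123, 0.1357, 0.1525]
tool_rot: [[-0.02, 0.002, -1.0], [1.0, 0.0, -0.02], [0.0, -1.0, -0.002]]
ft_force: [-0.6, -0.0, -0.2]
grip_width: 0.0
2.25 [0.61233156 0.13569203 0.15246525] [[-0.02   0.002 -1.   ]
 [ 1.     0.    -0.02 ]
 [ 0.    -1.    -0.002]] [-0.64425213 -0.00884342 -0.17745336] [ 1.69694789e+00  3.29715775e+01  6.85035564e+01 -1.03869806e-04
  7.84175474e+01 -8.94580519e+01] 9.026975184559514e-06
```

View pics/c1.png

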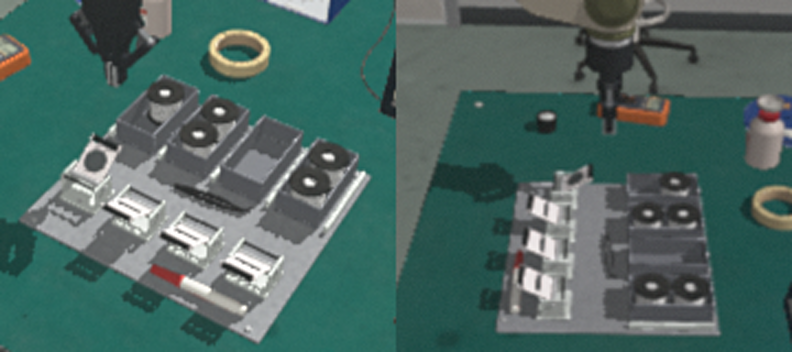

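View pics/wrist1.png

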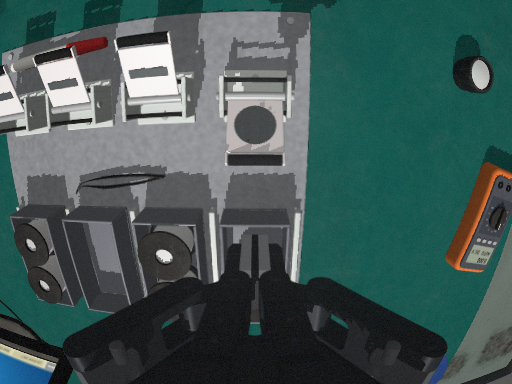

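The wrist view shows the shut tips in line with lane 1: the tag with the disc is at (255,125), its roller at (255,158) and the fingers at (255,250). I'll lower them between the roller and the bin.

```bash
python3 -m inch '[[[-1,0,-0.1,-3,0,0,0],[-1,0,-0.1,-6,0,0,0],[-1,0,-0.1,-8,0,0,0],[-1,0,-0.1,-9.6,0,0,0],[-1,0,-0.1,-9.6,0,0,0],[-1,0,-0.1,-9.6,0,0,0]]]'
python3 - <<'E'
from rig import env
import cv2
d=env.get_image('wrist');cv2.imwrite('pics/wrist2.png',d['frame'][:,:,::-1])
E
```

```text
time_s: 3.15
position: [0.6126, 0.1344, 0.0562]
tool_rot: [[-0.02, 0.002, -1.0], [1.0, 0.0, -0.02], [-0.0, -1.0, -0.002]]
ft_force: [-1.0, 0.8, -0.1]
grip_width: 0.0003
```

View pics/wrist2.png

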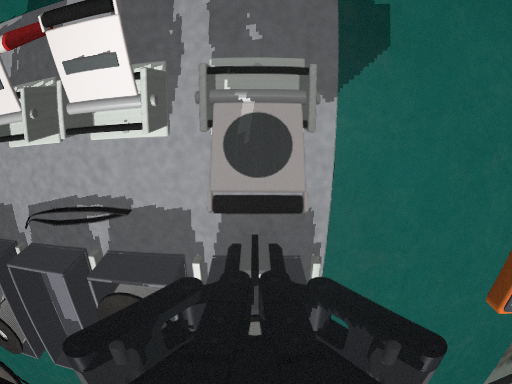

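The tips are down in the gap, centred behind the roller at (258,203). Next is a gentle push toward the robot.

```bash
python3 -m inch '[[[-1,-0.6,0,0,0,0,0],[-1,-1.2,0,0,0,0,0],[-1,-1.8,0,0,0,0,0],[-1,-2.3,0,0,0,0,0],[-1,-2.8,0,0,0,0,0],[-1,-3.3,0,0,0,0,0],[-1,-3.8,0,0,0,0,0],[-1,-4.3,0,0,0,0,0],[-1,-4.8,-0.1,0,0,0,0],[-1,-5.3,-0.1,0,0,0,0]]]'
python3 -m inch '[[[-1,-0.5,0,0,0,0,0],[-1,-1,0,0,0,0,0],[-1,-1.5,0,0,0,0,0],[-1,-2,0,0,0,0,0],[-1,-2.5,0,0,0,0,0],[-1,-3,0,0,0,0,0],[-1,-3,0,0,0,0,0],[-1,-3,0,0,0,0,0],[-1,-3,0,0,0,0,0]]]'
python3 - <<'E'
from rig import env
import cv2
d=env.get_image('wrist');cv2.imwrite('pics/wrist3.png',d['frame'][:,:,::-1])
E
```

```text
time_s: 4.45
position: [0.5587, 0.1332, 0.0553]
tool_rot: [[-0.02, -0.0, -1.0], [1.0, -0.0, -0.02], [-0.0, -1.0, 0.0]]
ft_force: [0.1, 0.6, -1.2]
grip_width: 0.0004
time_s: 5.58
position: [0.5293, 0.1333, 0.0553]
tool_rot: [[-0.02, 0.0, -1.0], [1.0, -0.0, -0.02], [-0.0, -1.0, -0.0]]
ft_force: [0.3, -1.2, -0.0]
grip_width: -0.0
```

View pics/wrist3.png

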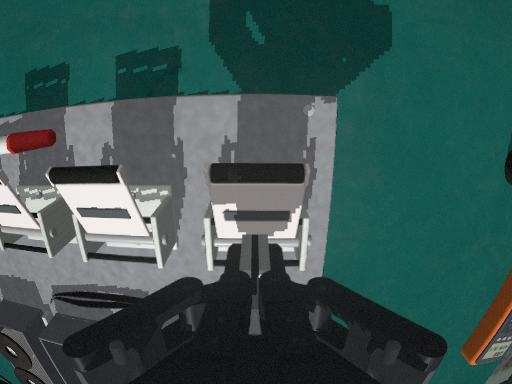

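Lane 1 is done: the bar is up at (255,215) and the roller lies toward the robot at (258,172). Now I'll lift, move to the front of lane 2 and lower.

```bash
python3 -m inch '[[[-1,0,0,3,0,0,0],[-1,0,0,6,0,0,0],[-1,0,0,8.5,0,0,0],[-1,-2,-3,8.5,0,0,0],[-1,-5,-6,8.5,0,0,0],[-1,-7.4,-8.8,8.5,0,0,0],[-1,-7.4,-8.8,8.5,0,0,0],[-1,-7.4,-8.8,6,0,0,0],[-1,-7.4,-8.8,3,0,0,0],[-1,-7.4,-8.8,1,0,0,0],[-1,-7.4,-8.8,0.1,0,0,0],[-1,-7.4,-8.8,0.1,0,0,0],[-1,-7.4,-8.8,0.1,0,0,0]]]'
python3 - <<'E'
from rig import env
import cv2
d=env.get_image('scene');cv2.imwrite('pics/s4.png',cv2.resize(d['frame'][130:290,170:350,::-1],None,fx=3.5,fy=3.5,interpolation=cv2.INTER_CUBIC))
E
```

```text
time_s: 7.25
position: [0.4556, 0.0454, 0.057]
tool_rot: [[-0.02, 0.001, -1.0], [1.0, -0.0, -0.02], [-0.0, -1.0, -0.001]]
ft_force: [-0.2, 0.4, 0.2]
grip_width: 0.0
```

View pics/s4.png

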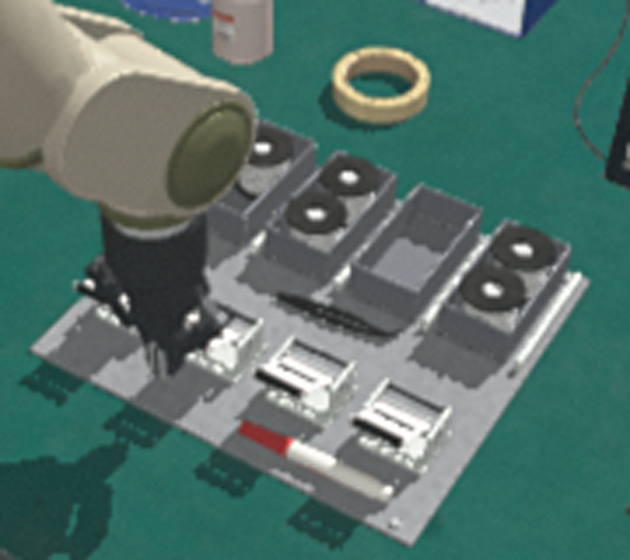

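The fingertip is at about (170,370) in the scene view, in front of tag 2 and clear of the marker. I'll push toward the bin, lift and look.

```bash
python3 -m inch '[[[-1,0.6,0,0,0,0,0],[-1,1.2,0,0,0,0,0],[-1,1.8,0,0,0,0,0],[-1,2.3,0,0,0,0,0],[-1,2.8,0,0,0,0,0],[-1,3.3,0,0,0,0,0],[-1,3.8,0,0,0,0,0],[-1,4.3,0,0,0,0,0],[-1,4.8,0.1,0,0,0,0],[-1,5.3,0.1,0,0,0,0]]]'
python3 -m inch '[[[-1,0.5,0,0,0,0,0],[-1,1,0,0,0,0,0],[-1,1.5,0,0,0,0,0],[-1,2,0,0,0,0,0],[-1,2.5,0,0,0,0,0],[-1,2.6,0,0,0,0,0],[-1,2.6,0,0,0,0,0],[-1,2.6,0,0,0,0,0],[-1,2.6,0,0,0,0,0]]]'
python3 -m inch '[[[-1,0,0,3,0,0,0],[-1,0,0,6,0,0,0],[-1,0,0,8.5,0,0,0],[-1,-2,-3,8.5,0,0,0],[-1,-4,-8,8.5,0,0,0],[-1,-6,-13,8.5,0,0,0],[-1,-7.5,-17.6,8.5,0,0,0],[-1,-7.5,-17.6,8.5,0,0,0],[-1,-7.5,-17.6,8.5,0,0,0]]]'
python3 - <<'E'
from rig import env
import cv2
d=env.get_image('scene');a=d['frame'][130:290,170:350,::-1]
b=env.get_image('side')['frame'][110:270,170:350,::-1]
cv2.imwrite('pics/s5.png',cv2.resize(cv2.hconcat([a,b]),None,fx=2.2,fy=2.2,interpolation=cv2.INTER_CUBIC))
E
```

```text
time_s: 8.55
position: [0.5084, 0.0464, 0.0563]
tool_rot: [[-0.02, 0.0, -1.0], [1.0, 0.0, -0.02], [0.0, -1.0, -0.0]]
ft_force: [0.0, -0.1, -0.5]
grip_width: 0.0002
time_s: 9.68
position: [0.534, 0.0463, 0.0564]
tool_rot: [[-0.02, -0.0, -1.0], [1.0, -0.0, -0.02], [-0.0, -1.0, 0.0]]
ft_force: [-0.4, 0.3, -0.3]
grip_width: -0.0
time_s: 10.8
position: [0.4591, -0.1293, 0.1413]
tool_rot: [[-0.019, -0.0, -1.0], [1.0, 0.0, -0.019], [0.0, -1.0, 0.0]]
ft_force: [-0.7, -0.4, -0.1]
grip_width: 0.0001
```

View pics/s5.png

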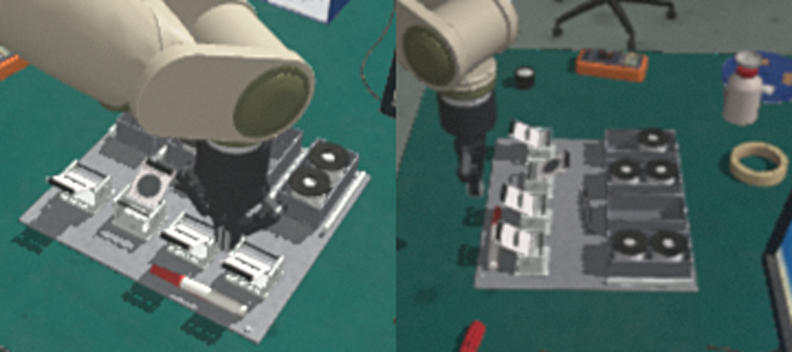

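Tags 1 (bar) and 2 (disc) now lie right, and the tip stands above the front of lane 4. Next: lower, push and retreat.

```bash
python3 -m inch '[[[-1,0,-0.1,-3,0,0,0],[-1,0,-0.1,-6,0,0,0],[-1,0,-0.1,-7.5,0,0,0],[-1,0,-0.1,-8.5,0,0,0],[-1,0,-0.1,-8.5,0,0,0],[-1,0,-0.1,-8.5,0,0,0]]]'
python3 -m inch '[[[-1,0.6,0,0,0,0,0],[-1,1.2,0,0,0,0,0],[-1,1.8,0,0,0,0,0],[-1,2.3,0,0,0,0,0],[-1,2.8,0,0,0,0,0],[-1,3.3,0,0,0,0,0],[-1,3.8,0,0,0,0,0],[-1,4.3,0,0,0,0,0],[-1,4.8,0.1,0,0,0,0],[-1,5.3,0.1,0,0,0,0]]]'
python3 -m inch '[[[-1,0.5,0,0,0,0,0],[-1,1,0,0,0,0,0],[-1,1.5,0,0,0,0,0],[-1,2,0,0,0,0,0],[-1,2.5,0,0,0,0,0],[-1,2.5,0,0,0,0,0],[-1,2.5,0,0,0,0,0],[-1,2.5,0,0,0,0,0]]]'
python3 -m inch '[[[-1,0,0,3,0,0,0],[-1,0,0,6,0,0,0],[-1,0,0,10,0,0,0],[-1,0,0,14,0,0,0],[-1,-5,0,18,0,0,0],[-1,-10,0,20,0,0,0],[-1,-13,0,20,0,0,0],[-1,-13,0,20,0,0,0],[-1,-13,0,20,0,0,0],[-1,-13,0,20,0,0,0]]]'
python3 - <<'E'
from rig import env
import cv2
d=env.get_image('scene');a=d['frame'][130:290,170:350,::-1]
b=env.get_image('side')['frame'][110:270,170:350,::-1]
cv2.imwrite('pics/s6.png',cv2.resize(cv2.hconcat([a,b]),None,fx=2.2,fy=2.2,interpolation=cv2.INTER_CUBIC))
E
```

```text
time_s: 11.65
position: [0.4595, -0.1306, 0.0569]
tool_rot: [[-0.02, 0.001, -1.0], [1.0, -0.001, -0.02], [-0.001, -1.0, -0.001]]
ft_force: [0.1, 0.2, -0.2]
grip_width: -0.0001
time_s: 12.9
position: [0.5124, -0.1296, 0.0563]
tool_rot: [[-0.02, -0.0, -1.0], [1.0, 0.0, -0.02], [0.0, -1.0, 0.0]]
ft_force: [0.3, 0.1, -0.4]
grip_width: 0.0001
time_s: 13.9
position: [0.537, -0.1297, 0.0563]
tool_rot: [[-0.02, -0.0, -1.0], [1.0, 0.0, -0.02], [0.0, -1.0, 0.0]]
ft_force: [-0.2, -0.2, -0.1]
grip_width: -0.0003
time_s: 15.15
position: [0.4077, -0.1298, 0.256]
tool_rot: [[-0.02, -0.0, -1.0], [1.0, 0.0, -0.02], [0.0, -1.0, 0.0]]
ft_force: [-0.0, -0.5, 0.2]
grip_width: 0.0001
```

View pics/s6.png

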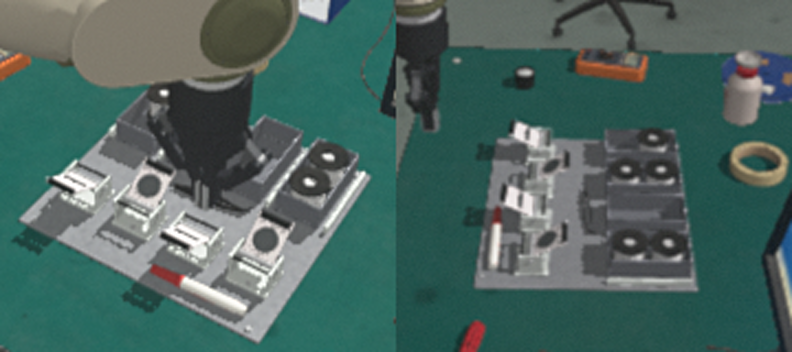

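All four tags lie as they should: bar at scene (80,180), disc at (150,185), bar at (188,235) and disc at (265,240). The marker and spools haven't visibly moved, and the arm is clear, so I'm handing in.

```bash
python3 -c "
from rig import env
print(env.observe()['qvel'],env.close_job())"
```

```text
the job is handed in; nothing more can be done
[-0.12048837 -0.26960074  0.18825482 -0.05604259 -0.0449717   0.026075  ] None
```

All four tags now match their bins, and I handed the job in at about 15 s of the 54 s allowed. I pushed over the three wrong tags with the shut fingertips; lanes are numbered from the robot's left.

| Lane | Bin | What I did | Tag now |
|---|---|---|---|
| 1 | one spool | pushed toward the robot | bar up |
| 2 | two spools | pushed toward the bin | disc up |
| 3 | empty | left alone, already correct | bar up |
| 4 | two spools | pushed toward the bin | disc up |

- **Final pictures:** the last scene and side views showed the tags as in the table and the arm clear of everything. The marker and the visible spools had not visibly moved; the arm hid part of lanes 1 and 2 in the scene view, but the side view showed those spools in place. I judged this by eye and did not measure it. The tweezers were hidden in the last scene crop, and the loupe, pad and screwdriver were only partly in view.
- **Forces:** wrist force readings at the end of each move stayed at about 1 N. I did not read peaks during the pushes.
- **One measurement disagreed:** my board fit matched the picked points to within 1.5 pixels, except the lane 2 roller in the scene view, which was about 2 pixels off. The push in that lane still worked.

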